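Seat the keyed drive hub on the lapping spindle

ROBOT

A 6-joint arm with a two-finger parallel gripper is mounted at the origin on a cart in front of the work surface, level with it; the furniture and walls round the work are solid. World frame = base frame: x ahead of the robot, y to its left, z up, the work surface at z = 0. Lengths are in m, angles in degrees, forces in N, time in s.
With the tool pointing down it reaches from about 0.4 to 0.925 m from the base axis. Payload 12.5 kg.
Tool frame: the origin (TCP) lies where the fingers leave the gripper's body, on its centre line; the fingertips stand bot.tcp_to_tips ahead of it and the grasp point (between the pads) lies 59 mm ahead of it (bot.tcp_to_tips is the distance from the TCP to the fingertips, in m); z points along the fingers, y is the line along which they close (so a half turn about z gives the same grasp; the last joint's range is limited). The gripper opens to 95 mm and grips with 3 to 60 N. Pads are 20 mm wide; open, the fingers measure 119 mm over their backs; the gripper's body (75 mm by 180 mm) begins 59 mm behind the grasp point.
Start: joints at [-77.212, 28.126, 89.318, -0, 62.55, -6.05], TCP at [0.202, -0.592, 0.292] pointing down, gripper open.
Joint ranges: [-177.58, 177.58], [-47.91, 125.51], [2.72, 160], [-65.01, 245.01], [3.68, 167.84], [-153.87, 153.87]. Speed limits (degrees/s): [127.2, 127.2, 159.86, 180, 180, 180].

INTERFACE

Orientations are given as a 3x3 rotation matrix whose columns are the frame's x, y, z axes.
In Python, from bench import bot gives the robot as it stands. The module is installed in compiled form; this text tells all that it offers.
- The arm moves only by the tool send_rows, never from a script. Its argument "moves" is a list of rows, each a list of 7 numbers: the opening, from 0 (shut) to 1 (fully open), then the shift along the world's x, y, z in mm, then the turn, a rotation vector about the world's x, y, z in degrees. In form: [[hand, dx, dy, dz, rx, ry, rz], ...]. A call has 1 to 8 rows; each row shifts and turns the commanded pose from where the row before left it; what a row does not reach is not made up. A row lasts 1/10 s, in which the tool goes at most 50 mm and 8.59 degrees, less where a joint would pass 70% of its speed; a pose out of reach is approached as far as the arm can. A call with a gripper value outside its range is refused whole. The fingers move at their own pace and stop on an object; "force" is the grip in N (left out, the last holds). Time passes only in rows, so rows that do not move let the fingers close. It gives the time, the measured TCP pose, the force, the opening and the grip force at its end, in the units of the state.
- bot.sense(): the state, without advancing time (a new reading comes with each control period).
- bot.camera(name): name is "side" or "top"; returns a dict with "image" (420x560x3 uint8, red, green, blue), "z_map" (420x560 float32, m along the optical axis (not along the pixel's ray), 0 where there is no reading), "fovy" (degrees; the focal length in pixels is half the picture's height over the tangent of half this angle, whatever the lens; pixels are square), "cx", "cy" (the principal point, pixels), "pose" (4x4, takes a point from camera to world coordinates). Camera axes: x right, y up, looking along -z (the intrinsics and any distortion apply to the point x, -y, -z); pixel columns grow to the right and rows downward; lengths in m; the calibration is good to about 2 mm. A picture is of the moment at which its call begins.
- bot.finish_job(): hands the job in; it is judged then, once.
The state is a dict: "time": time; "qpos": joint angles; "qd": joint speeds; "joint_efforts": joint torques, N m; "eef_pos": TCP position; "tcp_rot": TCP orientation; "ft_force": force on the tool from outside, world axes, zero at the start; "ft_torque": the same for the moment, N m; "gripper_width": opening from 0.0 (shut) to 1.0 (fully open); "finger_force": force on a finger pad.
Only numpy, scipy, OpenCV 4.12 (cv2) and the standard library are available. Lean on these libraries where they do the work, as an engineer would, in place of code of your own. Each camera call takes 0.05 s, during which the arm holds its last target. There are 200 camera calls.

TASK

Fit the loose drive hub to the small bench spindle unit. First pull the lock knob straight up to its stop, so that the spindle cannot turn along; then set the hub over the spindle shaft and turn it until its tabs drop into the shaft's keyways and it sits fully home, flat on the flange. Last, push the lock knob fully down again so that the spindle is free; do not disturb the weight, the loupe or the tweezers near the work.

Things in the scene. Friction and masses are not known exactly. Their poses are not given: they have to be found in the camera images.
- drive_hub: Bare aluminium hub, right side up on the bench: disc 110 mm in diameter, 8 mm thick; on it a knurled round collar, 48 mm in diameter, 10 to 36 mm above the underside (grip it there, any yaw). Bore 32 mm right through; at its foot 3 tabs 120 degrees apart, 6.5 mm wide, 7 mm thick, flush below, reach in to radius 11.3 mm. 0.24 to 0.39 kg. Origin: centre of the underside; z up; one tab at +x.
- spindle_unit: Case bolted to the bench, 150 x 240 mm, white deck 75 mm above the bench; on it the upright spindle and, beside it, the lock knob. Lock knob down: the spindle turns almost freely and goes round with the hub; knob up: a tooth between ribs under the flange holds it against some 0.5 N m (up to 6 degrees of play). Origin: centre of the underside; spindle axis at y = +53 mm, knob at y = -73 mm of its frame.
- spindle_seat (a point): On the spindle axis, at the upper face of the round steel flange (116 mm in diameter), the hub's seat, 100 mm above the bench. Axes fixed to the case: they do not show how the shaft is turned; the keyways' angle differs every time and is in no reading (turn and feel for the drop, or look). z up.
- shaft_top (a point): Top of the spindle shaft, 40 mm above the seat. Upper 26 mm: plain pilot 20 mm in diameter, its last 10 mm tapered to 12 mm. Below, 14 mm high: 30 mm in diameter with 3 keyways 9 mm wide, 120 degrees apart, open at the top. The hub passes the pilot at any yaw, its tabs then rest on the shoulder, underside 14 mm above the seat; within 4 degrees of the keyways it drops home under light pressure.
- knob_grip (a point): Middle of the grip of the black push-pull lock knob; moves with it. Round head 32 mm in diameter from 8 mm below to 8 mm above this point, its top 11 mm above it; below it a thin stem with 11 mm of room over a low bush. When pushed in, this point is 31 mm above the deck. z up.
- lock_knob (a joint): Travel of the lock knob, m, straight up: 0 = pushed in (spindle free); 0.010 to 0.013 = up at its stop (its tooth stands between the ribs under the flange, spindle locked; at the lower value the tooth still rests on a rib and slips in when the spindle turns a little). A sprung roller snaps it to either end from half-way and holds it there. 10 to 15 N to start it either way.
- weight: Bystander: brass-coloured knob weight, 36 mm in diameter, 46 mm high, at the front of the bench between hub and spindle unit. Origin: centre of the underside.
- loupe: Bystander: black standing loupe, 40 mm in diameter, 40 mm high, behind the hub. Origin: centre of the underside.
- tweezers: Bystander: black tweezers, 127 mm long, 10 mm high, lying behind the work. Origin: underside, mid-length; long axis y.

How it is judged:
By the outcome, as a careful person would: the job done as asked, in the order asked, and still so for the second after the job is handed in, with the robot touching nothing.
It also fails if it takes over 72 s, if anything falls off the work surface, if the arm or the gripper's body presses on something with over 40 N, if the wrist force passes 120 N, or if a joint passes its speed limit or range.

## Working session

There is one attempt and no reset: what is moved stays moved. The work goes in short steps, Python scripts to look and compute and a tool call to move; the robot and the scene stay as the last step left them, time stands still between calls to the robot, and variables do not carry over. Pictures are saved under pics/ and viewed, at most 10 in all, crops included, and the job is handed in when it is done.

Besides the shell and the picture viewer there is one more tool, called after "Call:" as a command line: name --pt "numbers of a row" for each row, then --argument value for the rest. send_rows: Moves the arm, as the interface text tells. Its arguments: {"type":"object","properties":{"moves":{"type":"array"},"force":{"type":"number"}},"required":["moves"]}

```bash
mkdir -p pics; cat > h.py <<'E'
import numpy as np, cv2
from bench import bot
def K(c):
    f=c["image"].shape[0]/2/np.tan(np.radians(c["fovy"])/2); return f,c["cx"],c["cy"]
def cloud(c):
    f,cx,cy=K(c); z=c["z_map"]; v,u=np.indices(z.shape)
    P=np.stack([(u-cx)/f*z,-(v-cy)/f*z,-z],-1)
    return P@c["pose"][:3,:3].T+c["pose"][:3,3]
def ray(c,u,v,h):
    f,cx,cy=K(c); d=c["pose"][:3,:3]@np.array([(u-cx)/f,-(v-cy)/f,-1]); o=c["pose"][:3,3]
    return o+d*(h-o[2])/d[2]
def save(c,n): cv2.imwrite(f"pics/{n}.png",c["image"][:,:,::-1])
E
python3 - <<'E'
from h import *
ims=[]
for n in("top","side"):
    c=bot.camera(n); save(c,n+"0"); np.save(n+"0.npy",c,allow_pickle=True); print(n,{k:c[k] for k in c if k not in("image","z_map")}); ims.append(c)
    P=cloud(c); ok=c["z_map"]>0; print(ok.mean())
    for lo,hi in((.004,.012),(.03,.045),(.07,.08),(.09,.105),(.105,.12),(.12,.15)):
        m=(ok&(P[...,2]>lo)&(P[...,2]<hi)).astype(np.uint8); k,l,s,ce=cv2.connectedComponentsWithStats(m)
        for i in range(1,k):
            if s[i,4]>40: print(lo,hi,s[i],P[l==i].mean(0).round(4),P[l==i].min(0).round(3),P[l==i].max(0).round(3))
s=bot.sense(); print(s["tcp_rot"],s["ft_force"],bot.tcp_to_tips,s["time"])
E
```

```text
top {'fovy': 43.88552795782223, 'cx': 281.90915097125486, 'cy': 206.26813386418863, 'pose': array([[ 0.02702687,  0.99193879, -0.12380216,  0.47490648],
       [-0.99961701,  0.02755535,  0.00255816,  0.21702386],
       [ 0.00594896,  0.12368561,  0.99230362,  1.07896799],
       [ 0.        ,  0.        ,  0.        ,  1.        ]])}
0.9960756802721088
0.004 0.012 [360   4   8  13  65] [1.0476 0.0486 0.0076] [1.031 0.04  0.004] [1.057 0.057 0.012]
0.004 0.012 [245   9  16   8 117] [1.0308 0.2893 0.0078] [1.022 0.273 0.004] [1.04  0.306 0.012]
0.004 0.012 [212  10  18   8 111] [1.0257 0.3585 0.0079] [1.017 0.34  0.004] [1.035 0.378 0.011]
0.004 0.012 [ 269   69  104   76 3799] [0.8301 0.1617 0.0072] [0.742 0.029 0.004] [0.911 0.25  0.012]
0.004 0.012 [186  74  56  10 356] [0.8783 0.3666 0.0083] [0.866 0.309 0.004] [0.891 0.426 0.012]
0.004 0.012 [ 194  128   56   54 1882] [0.7147 0.3427 0.0094] [0.658 0.286 0.004] [0.772 0.402 0.012]
0.004 0.012 [ 186  220   56   54 1665] [0.5212 0.3491 0.0083] [0.468 0.295 0.004] [0.576 0.409 0.012]
0.004 0.012 [509 246  14  11  67] [ 0.5298 -0.267
[... 12568 characters left out ...]
15 ]
0.12 0.15 [417 201  34  24 424] [0.7074 0.494  0.1355] [0.668 0.474 0.12 ] [0.724 0.533 0.15 ]
0.12 0.15 [240 202  10  13  95] [0.571  0.1183 0.1334] [0.559 0.109 0.12 ] [0.577 0.129 0.143]
0.12 0.15 [ 62 277  14  12  78] [ 0.6953 -0.217   0.1354] [ 0.687 -0.224  0.12 ] [ 0.702 -0.213  0.149]
0.12 0.15 [  3 286  38  36 549] [ 0.7314 -0.2816  0.1352] [ 0.696 -0.308  0.12 ] [ 0.743 -0.266  0.15 ]
0.12 0.15 [354 303  18  14 119] [0.8884 0.2511 0.1355] [0.869 0.247 0.12 ] [0.896 0.263 0.15 ]
[[ 9.46445940e-01  3.22862267e-01 -1.96835040e-04]
 [ 3.22862304e-01 -9.46445465e-01  9.56254399e-04]
 [ 1.22444832e-04 -9.68593708e-04 -9.99999523e-01]] [ 0.23438412 -0.7050411   0.17456924] 0.0776 0.1
```

View pics/top0.png

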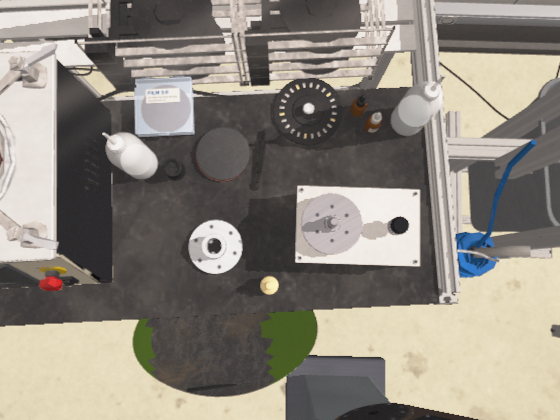

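View pics/side0.png

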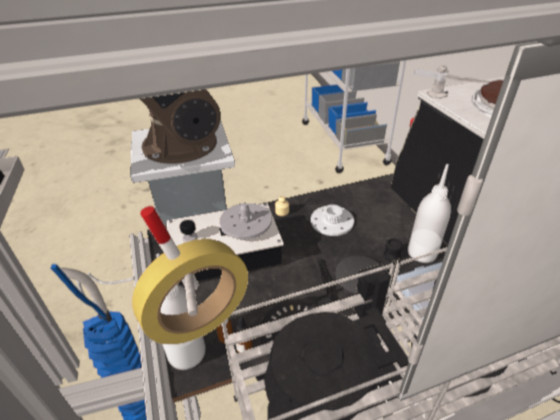

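The top view shows the hub at px (215,246), spindle (332,224), knob (399,225), weight (269,285), loupe (174,169) and tweezers (258,160). A frame stands to the right at column ~440. The side view agrees and shows a yellow ring at (190,290). Next I check the obstacle heights for the swing-in.

```bash
python3 - <<'E'
from h import *
G={}
Q=[]
for n in("top","side"):
    c=np.load(n+"0.npy",allow_pickle=True).item(); P=cloud(c)[c["z_map"]>0]; Q.append(P)
    if n=="side":
        p=cloud(c); im=cv2.cvtColor(c["image"],cv2.COLOR_RGB2HSV); m=(im[...,0]>18)&(im[...,0]<32)&(im[...,1]>150)&(c["z_map"]<.8); print("ring",np.percentile(p[m],[2,50,98],axis=0).round(2))
P=np.vstack(Q)
xs=np.arange(.1,.9,.05); ys=np.arange(-.7,.5,.05)
print("max z cm, rows y, cols x",(xs*100).astype(int))
for y in ys:
    r=[]
    for x in xs:
        m=(abs(P[:,0]-x-.025)<.025)&(abs(P[:,1]-y-.025)<.025)
        r.append("%4d"%(P[m,2].max()*100) if m.any() else "   .")
    print("%5.2f"%y,"".join(r))
E
```

```text
Traceback (most recent call last):
IndexError: index -1 is out of bounds for axis 0 with size 0
```

```bash
python3 - <<'E'
from h import *
Q=[]
for n in("top","side"):
    c=np.load(n+"0.npy",allow_pickle=True).item(); Q.append(cloud(c)[c["z_map"]>0])
    if n=="side": print("ring px", [cloud(c)[v,u].round(2) for v,u in((250,180),(320,160),(270,240),(225,155))], c["z_map"][320,160])
P=np.vstack(Q)
xs=np.arange(.1,.9,.05); ys=np.arange(-.7,.5,.05)
print("max z cm, rows y, cols x",(xs*100).astype(int))
for y in ys:
    r=[]
    for x in xs:
        m=(abs(P[:,0]-x-.025)<.025)&(abs(P[:,1]-y-.025)<.025)
        r.append("%4d"%(P[m,2].max()*100) if m.any() else "   .")
    print("%5.2f"%y,"".join(r))
E
```

```text
ring px [array([0.97, 0.  , 0.42]), array([ 1.  , -0.03,  0.36]), array([0.97, 0.05, 0.37]), array([ 0.98, -0.01,  0.46])] 0.37171024
max z cm, rows y, cols x [10 15 20 25 30 35 40 45 50 55 60 65 70 75 80 85]
-0.70  -93 -94 -94 -94 -93 -93 -93 -94 -93 -86 -94 -94   .   .   .   .
-0.65  -93 -93 -94 -94 -93 -94 -93 -93 -93   . -94 -95   .   .   .   .
-0.60  -93 -94 -94 -93 -94 -93 -93 -94   .   . -94 -95   .   .   . -39
-0.55  -93 -93 -93 -94 -94 -93 -93 -94   .   . -28 -76 -94 -94 -94 -94
-0.50  -94 -93 -94 -94 -94 -94 -94 -94   . -17 -19 -20 -24 -26 -52 -18
-0.45  -94 -94 -93 -94 -94 -93   .   .   . -10 -18 -19 -11 -19 -19  -5
-0.40  -94 -93 -94 -94 -94 -94   .   .   .   .   .   .   .  -8   .   .
-0.35  -94 -94 -94 -94 -94 -94  27  27  28 -20   .  12  17  -8   .   .
-0.30  -93 -94 -93 -94 -94 -94   . -19  31  31  31  31  28  -8   .   .
-0.25  -94 -94 -94 -93 -94 -94 -94 -18   0  -2   4  17  19  -8   .   .
-0.20    0   0 -93 -94 -94 -94   1   1  -4   .   .   .  -7  -8   .   .
-0.15    0   0 -94 -94 -93 -94   1   2   1   2   1   2   2   2   1   2
-0.10    1   0 -93  30 -94 -93   0   7   7   7   7   0   1  19  19   2
-0.05    1   0  15  28 -94 -94   0   8  11  12   8   0   0  26  26   0
 0.00    1   0  27  27 -94 -94   0   7   8  12   8   0   0   9   4  22
 0.05    1   0  27  24 -94 -94   0   7  10  10  10   0   0   0   9  21
 0.10    0   0  26 -24 -24   0   0   7  10  14  10   0   0   1   1  21
 0.15    0   0 -26 -25 -24   0   0   8  10  10  10   0   1   1   2  21
 0.20    . -27 -26 -25 -25   0   5   5   0   0   0   0   0   1   1  21
 0.25    . -28 -27 -27 -26   0   3   2   1   0   1   1   1   1   0  22
 0.30    . -27 -27 -27 -27   0   0   3   4   1   0   1   1   1   0  22
 0.35    . -27 -27 -27 -27   0   0   3   4   1   0   1   1   1   0  21
 0.40    . -27 -27 -27 -26   0   0   0   1   0   0   4   0   3   3  21
 0.45    . -27 -26 -26 -26   0   0   0   0   0   0  19  18   3   3  21
```

Call:
send_rows --pt "1 0 0 50 0 0 0" --pt "1 0 0 50 0 0 0" --pt "1 0 0 50 0 0 0" --pt "1 25 42 0 0 0 7.1" --pt "1 25 42 0 0 0 7.1" --pt "1 25 42 0 0 0 7.1" --pt "1 25 42 0 0 0 7.1" --pt "1 25 42 0 0 0 7.1"

```text
time: 0.9
eef_pos: [0.3273, -0.3797, 0.4421]
tcp_rot: [[0.579, 0.815, -0.0], [0.815, -0.579, 0.0], [0.0, -0.0, -1.0]]
ft_force: [0.2, 0.0, -0.0]
gripper_width: 0.996
finger_force: 0.0
```

Call:
send_rows --pt "1 25 42 0 0 0 7.1" --pt "1 25 42 0 0 0 7.1" --pt "1 25 42 0 0 0 7.1" --pt "1 25 42 0 0 0 7.1" --pt "1 25 42 0 0 0 7.1" --pt "1 25 42 -30 0 0 0" --pt "1 25 42 -40 0 0 0" --pt "1 0 0 0 0 0 0"

```text
time: 1.7
eef_pos: [0.4939, -0.0982, 0.3807]
tcp_rot: [[-0.001, 1.0, -0.006], [1.0, 0.001, 0.003], [0.003, -0.006, -1.0]]
ft_force: [-0.6, -0.6, 0.7]
gripper_width: 1.003
finger_force: 0.0
```

Call:
send_rows --pt "1 32 38 -30 0 0 0" --pt "1 32 45 -30 0 0 0" --pt "1 0 0 -40 0 0 0" --pt "1 0 0 -20 0 0 0" --pt "1 0 0 0 0 0 0" --pt "1 0 0 0 0 0 0"

```text
time: 2.3
eef_pos: [0.5467, -0.0337, 0.2756]
tcp_rot: [[0.003, 1.0, 0.0], [1.0, -0.003, -0.0], [-0.0, 0.0, -1.0]]
ft_force: [-0.1, 0.2, 1.2]
gripper_width: 1.0
finger_force: 0.0
```

```bash
python3 - <<'E'
from h import *
s=bot.sense(); print(s["eef_pos"],s["qpos"])
# refine with edges from the top view already taken: circle fits
c=np.load("top0.npy",allow_pickle=True).item(); hsv=cv2.cvtColor(c["image"],cv2.COLOR_RGB2HSV)
P=cloud(c)
def fit(m,h):
    cs,_=cv2.findContours(m.astype(np.uint8),cv2.RETR_EXTERNAL,cv2.CHAIN_APPROX_NONE); k=max(cs,key=len)
    w=np.array([ray(c,u,v,h)[:2] for u,v in k[:,0]]); (x,y),r=cv2.minEnclosingCircle((w*1e3).astype(np.float32)); 
    A=np.c_[2*w,np.ones(len(w))]; s=np.linalg.lstsq(A,(w**2).sum(1),rcond=None)[0]; return np.round([x,y,r],1),(s[:2]*1e3).round(1)
z=P[...,2]; X,Y=P[...,0],P[...,1]
print("knob",fit((z>.11)&(abs(X-.566)<.03)&(abs(Y+.004)<.03),.117))
print("flange",fit((z>.093)&(abs(X-.566)<.07)&(Y>.05)&(Y<.19)&(z<.11),.1))
print("shafttop",fit((z>.132)&(abs(X-.566)<.03)&(abs(Y-.121)<.03),.14))
print("collar",fit((z>.031)&(abs(X-.521)<.04)&(abs(Y-.35)<.04),.036))
print("disc",fit((z>.005)&(abs(X-.521)<.07)&(abs(Y-.35)<.07)&(z<.06),.008))
print("bore", [fit((z<.02)&(np.hypot(X-.521,Y-.35)<.019),.036)])
m=(z>.07)&(z<.08)&(abs(X-.566)<.1)&(abs(Y-.06)<.14)
print("deck",cv2.minAreaRect((P[m][:,:2]*1e3).astype(np.float32)))
m=(z>.02)&(abs(X-.44)<.05)&(abs(Y-.237)<.05); print("weight",P[m].mean(0),P[m][:,2].max())
E
```

```text
[ 0.54672579 -0.0336867   0.27557292] [-1.04349204e+01  2.29222653e+01  1.01397709e+02 -2.63040216e-03
  5.56529819e+01 -1.02422059e+01]
knob (array([565.9,  -4.5,  16.7]), array([566.1,  -4.2]))
flange (array([567.2, 121.1,  57.9]), array([567., 121.]))
shafttop (array([566.3, 121.8,   9.7]), array([566.4, 121.3]))
collar (array([521.7, 349.5,  24.5]), array([521.7, 349.7]))
disc (array([522. , 349.6,  55.3]), array([521.6, 349.8]))
bore [(array([521.4, 348.6,  15.5]), array([521.4, 349.1]))]
deck ((567.1310424804688, 68.497802734375), (238.7787322998047, 150.27317810058594), 89.71649169921875)
weight [0.46877836 0.22133892 0.85042265] 1.0789679897442244
```

Call:
send_rows --pt "1 10 15 -20 0 0 0" --pt "1 9.5 14.3 -20 0 0 0" --pt "1 0 0 -25 0 0 0" --pt "1 0 0 -20 0 0 0" --pt "1 0 0 -15 0 0 0" --pt "1 0 0 -6.5 0 0 0" --pt "1 0 0 0 0 0 0" --force 25

```text
time: 3.0
eef_pos: [0.5663, -0.0042, 0.1689]
tcp_rot: [[0.003, 1.0, 0.001], [1.0, -0.003, -0.0], [-0.0, 0.001, -1.0]]
ft_force: [0.8, -0.7, -0.2]
gripper_width: 0.999
finger_force: 0.0
```

Call:
send_rows --pt "0.3 0 0 0 0 0 0" --pt "0.2 0 0 0 0 0 0" --pt "0.2 0 0 0 0 0 0" --pt "0.2 0 0 0 0 0 0" --pt "0.2 0 0 0 0 0 0" --pt "0.2 0 0 0 0 0 0" --force 40

```text
time: 3.6
eef_pos: [0.566, -0.0038, 0.1683]
tcp_rot: [[0.003, 1.0, 0.0], [1.0, -0.003, -0.0], [-0.0, 0.0, -1.0]]
ft_force: [-0.1, 0.5, 0.2]
gripper_width: 0.55
finger_force: 0.0
```

Call:
send_rows --pt "0.1 0 0 0 0 0 0" --pt "0.1 0 0 0 0 0 0" --pt "0.1 0 0 0 0 0 0" --pt "0.1 0 0 0 0 0 0" --pt "0.1 0 0 0 0 0 0"

```text
time: 4.1
eef_pos: [0.5663, -0.0038, 0.1683]
tcp_rot: [[0.003, 1.0, 0.001], [1.0, -0.003, -0.0], [-0.0, 0.001, -1.0]]
ft_force: [4.6, 0.2, -1.8]
gripper_width: 0.324
finger_force: 40.0
```

Call:
send_rows --pt "0.1 0 0 2 0 0 0" --pt "0.1 0 0 2 0 0 0" --pt "0.1 0 0 2 0 0 0" --pt "0.1 0 0 2 0 0 0" --pt "0.1 0 0 1.5 0 0 0" --pt "0.1 0 0 0.5 0 0 0" --pt "0.1 0 0 0 0 0 0"

```text
time: 4.8
eef_pos: [0.5663, -0.0037, 0.1786]
tcp_rot: [[0.003, 1.0, 0.001], [1.0, -0.003, 0.0], [0.0, 0.001, -1.0]]
ft_force: [4.9, 1.4, 2.5]
gripper_width: 0.323
finger_force: 40.0
```

Call:
send_rows --pt "0.1 0 0 1 0 0 0" --pt "0.1 0 0 1 0 0 0" --pt "0.1 0 0 1 0 0 0" --pt "0.1 0 0 0 0 0 0"

```text
time: 5.2
eef_pos: [0.5663, -0.0032, 0.1808]
tcp_rot: [[0.003, 1.0, 0.001], [1.0, -0.003, 0.001], [0.001, 0.001, -1.0]]
ft_force: [7.5, 5.9, -8.6]
gripper_width: 0.323
finger_force: 40.0
```

Call:
send_rows --pt "0.5 0 0 0 0 0 0" --pt "0.8 0 0 0 0 0 0" --pt "1 0 0 0 0 0 0" --pt "1 0 0 0 0 0 0" --pt "1 0 0 10 0 0 0" --pt "1 0 0 20 0 0 0" --pt "1 0 0 30 0 0 0" --pt "1 0 0 35 0 0 0"

```text
time: 6.0
eef_pos: [0.5655, -0.0038, 0.2774]
tcp_rot: [[0.003, 1.0, -0.001], [1.0, -0.003, 0.0], [0.0, -0.001, -1.0]]
ft_force: [0.3, 0.3, 0.5]
gripper_width: 0.937
finger_force: 0.0
```

Call:
send_rows --pt "1 -5 30 20 0 0 0" --pt "1 -5 40 0 0 0 0" --pt "1 -5 40 0 0 0 0" --pt "1 -5 40 0 0 0 0" --pt "1 -5 40 0 0 0 0" --pt "1 -5 40 0 0 0 0" --pt "1 -5 40 0 0 0 0" --pt "1 0 0 0 0 0 0"

```text
time: 6.8
eef_pos: [0.5299, 0.2699, 0.2969]
tcp_rot: [[-0.001, 1.0, 0.001], [1.0, 0.001, 0.001], [0.001, 0.001, -1.0]]
ft_force: [0.1, -0.8, -0.4]
gripper_width: 1.001
finger_force: 0.0
```

```bash
python3 - <<'E'
from h import *
c=bot.camera("top"); P=cloud(c); z=P[...,2]
m=(z>.09)&(abs(P[...,0]-.566)<.03)&(abs(P[...,1]+.004)<.03); print("knob top",np.percentile(P[m][:,2],[50,90,99]).round(4))
im=c["image"]; f=im[185:262,290:425]; cv2.imwrite("pics/unit1.png",cv2.resize(f,None,fx=5.5,fy=5.5,interpolation=cv2.INTER_CUBIC)[:,:,::-1])
print(bot.sense()["eef_pos"])
E
```

```text
knob top [0.1293 0.1322 0.1341]
[0.5302461  0.26797368 0.29679159]
```

View pics/unit1.png

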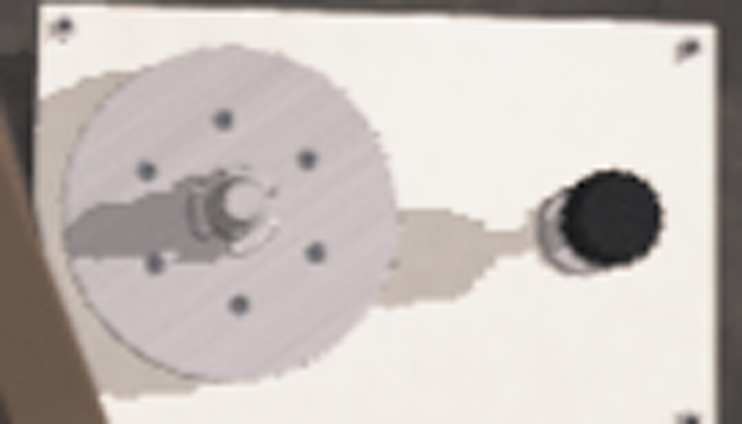

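The crop shows the knob (612,217) raised: its top is ~0.129 m, up from 0.117. The shaft is at (240,205), with the keyways too small to read, so I will find them by feel. Now the hub.

Call:
send_rows --pt "1 -4 40 -20 0 0 0" --pt "1 -4.5 41.7 -20 0 0 0" --pt "1 0 0 -40 0 0 0" --pt "1 0 0 -40 0 0 0" --pt "1 0 0 -40 0 0 0" --pt "1 0 0 0 0 0 0"

```text
time: 7.45
eef_pos: [0.5213, 0.3459, 0.1322]
tcp_rot: [[0.004, 1.0, -0.007], [1.0, -0.004, -0.004], [-0.004, -0.007, -1.0]]
ft_force: [-0.1, -0.9, -0.4]
gripper_width: 1.0
finger_force: 0.0
```

Call:
send_rows --pt "1 0 0 -20 0 0 0" --pt "1 0 0 -15 0 0 0" --pt "1 0 0 -8 0 0 0" --pt "1 0 0 0 0 0 0" --pt "1 0 0 0 0 0 0"

```text
time: 7.95
eef_pos: [0.5228, 0.3479, 0.0941]
tcp_rot: [[0.003, 1.0, 0.001], [1.0, -0.003, 0.0], [0.0, 0.001, -1.0]]
ft_force: [-0.6, 0.7, -0.6]
gripper_width: 1.004
finger_force: 0.0
```

Call:
send_rows --pt "1 -1 1.8 -3 0 0 0" --pt "1 0 0 -2 0 0 0" --pt "0.6 0 0 0 0 0 0" --pt "0.5 0 0 0 0 0 0" --pt "0.3 0 0 0 0 0 0" --pt "0.3 0 0 0 0 0 0" --pt "0.3 0 0 0 0 0 0" --pt "0.3 0 0 0 0 0 0" --force 45

```text
time: 8.75
eef_pos: [0.5215, 0.3497, 0.0882]
tcp_rot: [[0.003, 1.0, 0.0], [1.0, -0.003, -0.0], [-0.0, 0.0, -1.0]]
ft_force: [0.0, 0.6, -0.1]
gripper_width: 0.55
finger_force: 0.0
```

Call:
send_rows --pt "0.3 0 0 0 0 0 0" --pt "0.3 0 0 0 0 0 0"

```text
time: 8.95
eef_pos: [0.5215, 0.3497, 0.0882]
tcp_rot: [[0.003, 1.0, 0.0], [1.0, -0.003, -0.0], [-0.0, 0.0, -1.0]]
ft_force: [-0.1, 0.6, -0.3]
gripper_width: 0.496
finger_force: 45.0
```

Call:
send_rows --pt "0.3 0 0 10 0 0 0" --pt "0.3 0 0 30 0 0 0" --pt "0.3 0 0 40 0 0 0" --pt "0.3 0 0 40 0 0 0" --pt "0.3 0 0 40 0 0 0" --pt "0.3 0 0 10 0 0 0" --pt "0.3 5 -25 0 0 0 0" --pt "0.3 7 -35 0 0 0 0"

```text
time: 9.75
eef_pos: [0.5327, 0.2899, 0.2577]
tcp_rot: [[0.0, 1.0, -0.0], [1.0, -0.0, -0.0], [-0.0, -0.0, -1.0]]
ft_force: [1.2, -0.4, -3.6]
gripper_width: 0.491
finger_force: 45.0
```

Call:
send_rows --pt "0.3 7 -35 0 0 0 0" --pt "0.3 7 -35 0 0 0 0" --pt "0.3 7 -35 0 0 0 0" --pt "0.3 7 -35 0 0 0 0" --pt "0.3 4 -20 0 0 0 0" --pt "0.3 0 0 0 0 0 0" --pt "0.3 0 0 0 0 0 0" --pt "0.3 0 0 0 0 0 0"

```text
time: 10.55
eef_pos: [0.5651, 0.1304, 0.2578]
tcp_rot: [[0.002, 1.0, -0.001], [1.0, -0.002, 0.0], [0.0, -0.001, -1.0]]
ft_force: [0.4, 0.7, -3.3]
gripper_width: 0.495
finger_force: 45.0
```

Call:
send_rows --pt "0.3 1.6 -9.1 0 0 0 0" --pt "0.3 0 0 -15 0 0 0" --pt "0.3 0 0 -10 0 0 0" --pt "0.3 0 0 0 0 0 0" --pt "0.3 0 0 0 0 0 0"

```text
time: 11.05
eef_pos: [0.5671, 0.1207, 0.2332]
tcp_rot: [[0.002, 1.0, -0.0], [1.0, -0.002, -0.0], [-0.0, -0.0, -1.0]]
ft_force: [0.2, -1.0, -2.6]
gripper_width: 0.494
finger_force: 45.0
```

Call:
send_rows --pt "0.3 -0.3 0.4 -5 0 0 0" --pt "0.3 0 0 -5 0 0 0" --pt "0.3 0 0 -5 0 0 0" --pt "0.3 0 0 -5 0 0 0" --pt "0.3 0 0 -5 0 0 0" --pt "0.3 0 0 0 0 0 0"

```text
time: 11.65
eef_pos: [0.5666, 0.1209, 0.2074]
tcp_rot: [[0.003, 1.0, -0.001], [1.0, -0.003, -0.0], [-0.0, -0.001, -1.0]]
ft_force: [0.6, -0.4, -4.0]
gripper_width: 0.496
finger_force: 45.0
```

Call:
send_rows --pt "0.3 0 0 -3 0 0 0" --pt "0.3 0 0 -2 0 0 0" --pt "0.3 0 0 -1 0 0 0" --pt "0.3 0 0 0 0 0 0"

```text
time: 12.05
eef_pos: [0.5668, 0.121, 0.2021]
tcp_rot: [[0.003, 1.0, 0.0], [1.0, -0.003, -0.0], [-0.0, 0.0, -1.0]]
ft_force: [0.2, -0.5, -2.9]
gripper_width: 0.493
finger_force: 45.0
```

Call:
send_rows --pt "0.3 0 0 -1 0 0 0" --pt "0.3 0 0 -0.5 0 0 0" --pt "0.3 0 0 0 0 0 0"

```text
time: 12.35
eef_pos: [0.5669, 0.1209, 0.2011]
tcp_rot: [[0.003, 1.0, 0.001], [1.0, -0.003, -0.0], [-0.0, 0.001, -1.0]]
ft_force: [0.1, -0.5, 1.3]
gripper_width: 0.497
finger_force: 45.0
```

Call:
send_rows --pt "0.3 0 0 -0.7 0 0 0" --pt "0.3 0 0 0 0 0 3" --pt "0.3 0 0 0 0 0 3" --pt "0.3 0 0 0 0 0 3" --pt "0.3 0 0 0 0 0 3" --pt "0.3 0 0 0 0 0 3" --pt "0.3 0 0 0 0 0 3" --pt "0.3 0 0 0 0 0 0"

```text
time: 13.15
eef_pos: [0.5675, 0.1212, 0.2018]
tcp_rot: [[-0.308, 0.951, 0.003], [0.951, 0.308, 0.001], [-0.001, 0.003, -1.0]]
ft_force: [-0.6, 0.7, 16.0]
gripper_width: 0.488
finger_force: 45.0
```

Call:
send_rows --pt "0.3 0 0 0.4 0 0 3" --pt "0.3 0 0 0 0 0 3" --pt "0.3 0 0 0 0 0 3" --pt "0.3 0 0 0 0 0 3" --pt "0.3 0 0 0 0 0 3" --pt "0.3 0 0 0 0 0 3" --pt "0.3 0 0 0 0 0 3" --pt "0.3 0 0 0 0 0 3"

```text
time: 13.95
eef_pos: [0.5672, 0.1213, 0.2019]
tcp_rot: [[-0.669, 0.744, 0.003], [0.744, 0.669, 0.001], [-0.001, 0.002, -1.0]]
ft_force: [-2.8, 0.8, 14.6]
gripper_width: 0.494
finger_force: 45.0
```

Call:
send_rows --pt "0.3 0 0 0 0 0 3" --pt "0.3 0 0 0 0 0 3" --pt "0.3 0 0 0 0 0 3" --pt "0.3 0 0 0 0 0 3" --pt "0.3 0 0 0 0 0 3" --pt "0.3 0 0 0 0 0 3" --pt "0.3 0 0 0 0 0 3" --pt "0.3 0 0 0 0 0 3"

```text
time: 14.75
eef_pos: [0.5669, 0.1211, 0.2019]
tcp_rot: [[-0.913, 0.408, 0.002], [0.408, 0.913, 0.0], [-0.001, 0.001, -1.0]]
ft_force: [-3.5, -0.5, 16.2]
gripper_width: 0.497
finger_force: 45.0
```

Call:
send_rows --pt "0.3 0 0 0 0 0 3" --pt "0.3 0 0 0 0 0 3" --pt "0.3 0 0 0 0 0 3" --pt "0.3 0 0 0 0 0 3" --pt "0.3 0 0 0 0 0 3" --pt "0.3 0 0 0 0 0 3" --pt "0.3 0 0 0 0 0 3" --pt "0.3 0 0 0 0 0 3"

```text
time: 15.55
eef_pos: [0.5669, 0.1209, 0.2017]
tcp_rot: [[-1.0, 0.001, 0.001], [0.001, 1.0, 0.0], [-0.001, 0.0, -1.0]]
ft_force: [-4.2, -3.0, 14.0]
gripper_width: 0.495
finger_force: 45.0
```

```bash
python3 -c "
from h import *
s=bot.sense(); print(s['eef_pos'],s['ft_force'],s['ft_torque'])"
```

```text
[0.56687914 0.12087427 0.20174798] [-4.1906461  -3.00140177 13.96333745] [-0.2801438   0.63305616 -0.07707831]
```

Call:
send_rows --pt "0.3 0 0 0 0 0 3" --pt "0.3 0 0 0 0 0 3" --pt "0.3 0 0 0 0 0 3" --pt "0.3 0 0 0 0 0 3" --pt "0.3 0 0 0 0 0 3" --pt "0.3 0 0 0 0 0 3" --pt "0.3 0 0 0 0 0 3" --pt "0.3 0 0 0 0 0 3"

```text
time: 16.35
eef_pos: [0.5665, 0.1207, 0.2004]
tcp_rot: [[-0.914, -0.406, -0.001], [-0.406, 0.914, -0.0], [0.001, -0.0, -1.0]]
ft_force: [-2.2, -2.7, -1.6]
gripper_width: 0.49
finger_force: 45.0
```

Force dropped away: the tabs are in. Press down.

Call:
send_rows --pt "0.3 0 0 -1 0 0 0" --pt "0.3 0 0 -1 0 0 0" --pt "0.3 0 0 -1 0 0 0" --pt "0.3 0 0 0 0 0 0"

```text
time: 16.75
eef_pos: [0.5665, 0.1206, 0.197]
tcp_rot: [[-0.915, -0.403, -0.001], [-0.403, 0.915, -0.001], [0.001, -0.0, -1.0]]
ft_force: [-1.3, -4.8, -1.9]
gripper_width: 0.492
finger_force: 45.0
```

```bash
python3 -c "
from h import *
s=bot.sense(); print(s['eef_pos'],s['ft_force'],s['ft_torque'])"
```

```text
[0.56652931 0.12063493 0.19703701] [-1.25278581 -4.81435537 -1.92404935] [-0.88724893  0.14346595 -0.02970225]
```

Sliding down freely. It should be home at TCP z ≈ 0.188.

Call:
send_rows --pt "0.3 0 0.3 -2 0 0 0" --pt "0.3 0 0 -2 0 0 0" --pt "0.3 0 0 -2 0 0 0" --pt "0.3 0 0 -1.5 0 0 0" --pt "0.3 0 0 -1 0 0 0" --pt "0.3 0 0 -0.5 0 0 0" --pt "0.3 0 0 0 0 0 0"

```text
time: 17.45
eef_pos: [0.5664, 0.1206, 0.1883]
tcp_rot: [[-0.915, -0.403, -0.001], [-0.403, 0.915, -0.001], [0.002, -0.0, -1.0]]
ft_force: [-3.8, -8.2, 1.8]
gripper_width: 0.49
finger_force: 45.0
```

Call:
send_rows --pt "0.3 0 0.5 -0.7 0 0 0" --pt "0.3 0 0 -0.5 0 0 0" --pt "0.3 0 0 0 0 0 0"

```text
time: 17.75
eef_pos: [0.5664, 0.1207, 0.1881]
tcp_rot: [[-0.915, -0.403, -0.001], [-0.403, 0.915, -0.002], [0.001, -0.001, -1.0]]
ft_force: [-7.1, -13.3, 14.1]
gripper_width: 0.498
finger_force: 45.0
```

Call:
send_rows --pt "0.6 0 0 0.5 0 0 0" --pt "0.8 0 0 0 0 0 0" --pt "1 0 0 0 0 0 0" --pt "1 0 0 0 0 0 0" --pt "1 0 0 10 0 0 0" --pt "1 0 0 30 0 0 0" --pt "1 0 0 30 0 0 0" --pt "0 0 0 20 0 0 0"

```text
time: 18.55
eef_pos: [0.567, 0.122, 0.2804]
tcp_rot: [[-0.915, -0.404, 0.002], [-0.404, 0.915, 0.0], [-0.002, -0.001, -1.0]]
ft_force: [-0.3, -0.6, -0.8]
gripper_width: 0.958
finger_force: 0.0
```

Call:
send_rows --pt "0 0 -30 0 0 0 0" --pt "0 0 -35 0 0 0 0" --pt "0 0 -35 0 0 0 0" --pt "0 0 -25 0 0 0 0" --pt "0 0 0 0 0 0 0" --pt "0 0 0 0 0 0 0" --pt "0 0 0 0 0 0 0" --pt "0 0 0 0 0 0 0"

```text
time: 19.35
eef_pos: [0.5667, -0.0022, 0.2778]
tcp_rot: [[-0.914, -0.405, 0.0], [-0.405, 0.914, 0.0], [-0.0, 0.0, -1.0]]
ft_force: [-0.4, -0.7, -0.1]
gripper_width: 0.3
finger_force: 0.0
```

```bash
python3 - <<'E'
from h import *
c=bot.camera("side"); P=cloud(c); z=P[...,2]; r=np.hypot(P[...,0]-.567,P[...,1]-.121)
m=(r>.03)&(r<.05)&(z>.09)&(z<.14); print("disc top",np.percentile(P[m][:,2],[10,50,90]).round(4),m.sum())
cv2.imwrite("pics/s2.png",cv2.resize(c["image"][130:290,140:360],None,fx=3.5,fy=3.5,interpolation=cv2.INTER_CUBIC)[:,:,::-1])
print(bot.sense()["eef_pos"])
E
```

```text
disc top [0.1088 0.11   0.1112] 524
[ 0.56673766 -0.00231193  0.27780937]
```

View pics/s2.png

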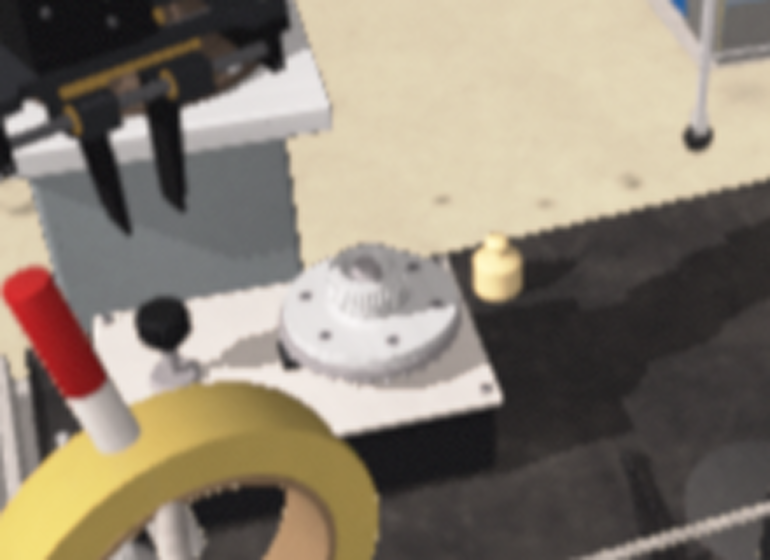

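The crop shows the hub flat on the flange at (370,310), its disc top at ~0.109 m. The knob is still up at (163,322) and the weight (497,270) is untouched. Now push the knob down with closed fingertips.

Call:
send_rows --pt "0 -0.5 -2 -20 0 0 0" --pt "0 0 0 -20 0 0 0" --pt "0 0 0 -10 0 0 0" --pt "0 0 0 -10 0 0 0" --pt "0 0 0 0 0 0 0" --pt "0 0 0 0 0 0 0" --force 20

```text
time: 20.0
eef_pos: [0.5665, -0.0051, 0.2181]
tcp_rot: [[-0.915, -0.404, 0.0], [-0.404, 0.915, 0.0], [-0.0, -0.0, -1.0]]
ft_force: [0.9, -0.0, -0.3]
gripper_width: 0.008
finger_force: 0.0
```

Call:
send_rows --pt "0 0 0 -5 0 0 0" --pt "0 0 0 -5 0 0 0" --pt "0 0 0 -4 0 0 0" --pt "0 0 0 -4 0 0 0" --pt "0 0 0 -3 0 0 0" --pt "0 0 0 -2 0 0 0" --pt "0 0 0 0 0 0 0"

```text
time: 20.7
eef_pos: [0.5662, -0.0052, 0.1949]
tcp_rot: [[-0.915, -0.404, -0.0], [-0.404, 0.915, 0.0], [0.0, 0.0, -1.0]]
ft_force: [-1.8, -0.1, 4.2]
gripper_width: 0.004
finger_force: 2.2
```

Press until the stop is felt, then back off.

Call:
send_rows --pt "0 0 0 -1 0 0 0" --pt "0 0 0 -1 0 0 0" --pt "0 0 0 0 0 0 0"

```text
time: 21.0
eef_pos: [0.5663, -0.0052, 0.1947]
tcp_rot: [[-0.915, -0.404, 0.002], [-0.404, 0.915, -0.0], [-0.001, -0.001, -1.0]]
ft_force: [-7.1, 0.4, 24.6]
gripper_width: 0.002
finger_force: 12.3
```

Call:
send_rows --pt "0 0 0 5 0 0 0" --pt "0 0 0 20 0 0 0" --pt "0 0 0 40 0 0 0" --pt "0 0 0 40 0 0 0" --pt "0 0 -40 20 0 0 0" --pt "0 0 -40 0 0 0 0" --pt "0 0 0 0 0 0 0" --pt "0 0 0 0 0 0 0"

```text
time: 21.8
eef_pos: [0.5661, -0.0857, 0.3174]
tcp_rot: [[-0.915, -0.403, -0.001], [-0.403, 0.915, 0.0], [0.0, 0.001, -1.0]]
ft_force: [1.0, 0.4, 0.3]
gripper_width: 0.003
finger_force: 0.0
```

```bash
python3 - <<'E'
from h import *
c=bot.camera("side"); P=cloud(c); z=P[...,2]
m=(z>.09)&(z<.15)&(np.hypot(P[...,0]-.567,P[...,1]+.004)<.018); print("knob top",np.percentile(P[m][:,2],[50,90]).round(4))
r=np.hypot(P[...,0]-.567,P[...,1]-.121); m=(r>.03)&(r<.05)&(z>.09)&(z<.14); print("disc",np.percentile(P[m][:,2],[10,50,90]).round(4))
cv2.imwrite("pics/s3.png",cv2.resize(c["image"][130:290,140:420],None,fx=2.8,fy=2.8,interpolation=cv2.INTER_CUBIC)[:,:,::-1])
s=bot.sense();print(s["eef_pos"],s["ft_force"],s["qd"])
E
```

```text
knob top [0.1165 0.1196]
disc [0.1088 0.11   0.1114]
[ 0.56609177 -0.08499517  0.31730489] [ 0.03963508  0.34450947 -0.25586095] [ 1.16837101 -0.05600861  0.08336325 -0.09855512  0.01350805 -0.01045787]
```

View pics/s3.png

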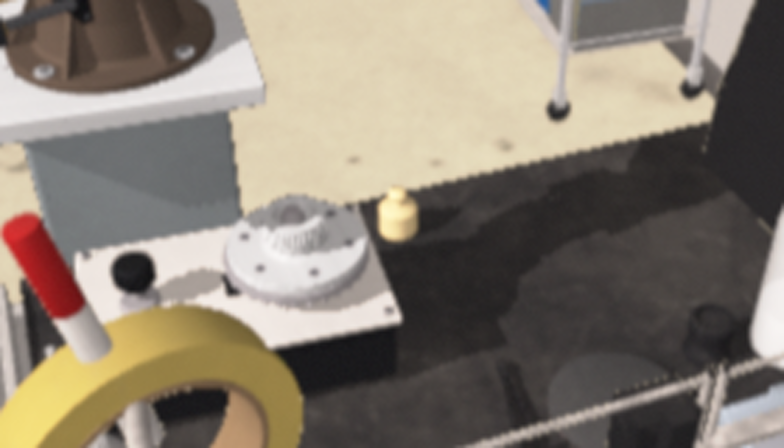

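The knob is down at (133,272), its top back near 0.117 m. The hub sits flat at (297,248), and the weight (398,215), loupe (712,325) and tweezers (520,400) look undisturbed.

```bash
python3 -c "
from bench import bot
print(bot.finish_job())"
```

```text
the job is handed in; nothing more can be done
None
```

The job is done and handed in at about 22 s: knob pulled up to its stop, hub keyed and flat on the flange, knob pushed fully down again, and the weight, loupe and tweezers untouched.

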